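# Seat the keyed hub on the rim lock

### The job

Two rim locks are screwed down on the bench, each with a brass hub on its upright spindle. One hub is already home; the other stands proud because its tab rests on the steel plate beside the keyway: turn that hub on its spindle, without lifting it off, until the tab drops into the keyway and the hub sits fully down on the plate. Leave the other hub as it is and let go when done.

Things in the scene. Friction and masses are not known exactly. Their poses are not given: they have to be found in the camera images.
- hub: the brass hub standing proud: a loose block of 0.3 to 0.6 kg, 56 (x) x 36 (y) x 44 mm high, with a 19 mm upright bore on the lock's spindle. From the bore axis it reaches 40 mm to +x (the nose), 16 mm to -x, 18 mm to each side; its flat +y and -y sides can be gripped from above. Origin: on the bore axis level with the tab's underside; the block spans 12 to 56 mm above it; z up.
- tab (a point): middle of the underside of the tab that hangs below the hub's nose: 12 mm deep, 10 mm wide, from 10 to 28 mm out from the bore axis along the hub's +x (this point 19 mm out). Axes as the hub's. It starts on the plate, 0.6 to 1.4 rad round from the keyway, and drops in within about 0.17 rad of the keyway's middle.
- lock: the fixed black rim lock under that hub, 150 x 104 x 30 mm, topped by a 14 mm steel plate (top 44 mm above the bench) with a 16 mm spindle standing 62 mm above it. Keyway: a 22 mm wide, 14 mm deep slot in the plate from the spindle along the lock's +x to the edge. Origin: spindle axis at bench level; z up. The hub's origin is 44 mm above it when proud, 32 mm when home.
- hub_b: the other hub, alike, already home on a second, like lock: it sits 12 mm lower than the proud one, its nose over its own keyway. Origin and axes as for the proud hub. To be left as it is.
There are look-alikes about, which are no part of the job. What is shaped like the hub but white is not meant.

How it is judged (in metres and radians):
At the end, for the whole second after the job is handed in: the proud hub is on its spindle (within 10 mm), upright (within 10 degrees) and fully down with its tab in the keyway (origin within 3 mm of 32 mm above the lock's underside), at rest; the other hub is within 10 mm of where it was (z of hub in the frame of lock between 0.029 and 0.035 m and horizontal distance between hub and lock below 0.01 m and angle between hub's own z axis and vertical below 0.17 rad and linear speed of hub below 0.02 m/s and distance of hub_b from where it was at the start of the episode below 0.01 m); the robot touches nothing.
It fails at once if the hub is lifted off (or nearly off) its spindle (z of hub in the frame of lock above 0.09 m).
It fails at once if the other hub is raised or moved by more than 10 mm (distance of hub_b from where it was at the start of the episode above 0.01 m).
It also fails if it takes over 32 s, if anything falls off the work surface, if the arm or the gripper's body presses on something with over 40 N, if the wrist force passes 120 N, or if a joint passes its speed limit or range.

### The arm

A 6-joint arm with a two-finger parallel gripper is mounted at the origin on the work surface. World frame = base frame: x ahead of the robot, y to its left, z up, the work surface at z = 0. Lengths are in mm, angles in degrees, forces in N, time in s.
With the tool pointing down it reaches from about 300 to 850 mm from the base axis. Payload 4.2 kg.
Tool frame: the origin (TCP) lies midway between the tips of the shut fingers; the grasp point (between the pads) lies 19 mm behind it (env.grasp_offset is the distance from the TCP to the grasp point, in mm); z points along the fingers, y is the line along which they close (so a half turn about z gives the same grasp; the last joint's range is limited). The gripper opens to 91 mm and grips with 3 to 60 N. Pads are 32 mm wide; open, the fingers measure 118 mm over their backs; the gripper's body (76 mm by 178 mm) begins 60 mm behind the grasp point.
Start: joints at [-66.177, 18.312, 89.639, -0, 72.044, -1.146], TCP at [242.733, -521.271, 213.976] pointing down, gripper open.
Joint ranges: [-177.97, 177.97], [-48.28, 115.42], [12.27, 149.76], [-77.06, 257.06], [2.81, 150.46], [-146.56, 146.56]. Speed limits (degrees/s): [147.25, 147.25, 180, 180, 180, 180].

### API

Orientations are given as [roll, pitch, yaw] about the fixed x, y, z axes, in that order (R = Rz(yaw) Ry(pitch) Rx(roll)).
In Python, from workcell import env, optics gives the robot as it stands. The module is installed in compiled form; this text tells all that it offers.
- The arm moves only by the tool send_rows, never from a script. Its argument "targets" is a list that holds one entry, the list of rows, each a list of 7 numbers: the turn, a rotation vector about the world's x, y, z scaled (see below), then the shift along the world's x, y, z scaled (see below), then the closure, from -1 (fully open) to 1 (shut). In form: [[[rx, ry, rz, x, y, z, gripper], ...]]. A call has 1 to 12 rows; each row shifts and turns the commanded pose from where the row before left it; what a row does not reach is not made up. The controller multiplies each number of a shift by 0.2 m and each number of a turn by pi/2 rad. A row lasts 1/10 s, in which the tool goes at most 50 mm and 8.59 degrees, less where a joint would pass 70% of its speed; a pose out of reach is approached as far as the arm can. A call with a number of a shift or a turn outside -1 to 1 is refused whole. A call with a gripper value outside its range is refused whole. The fingers move at their own pace and stop on an object; "grip_force" is the grip in N (left out, the last holds). Time passes only in rows, so rows that do not move let the fingers close. It gives the time, the measured TCP pose, the force, the opening and the grip force at its end, in the units of the state.
- env.state(): the state, without advancing time (a new reading comes with each control period).
- optics.grab_frame(name): name is "scene" or "top" or "wrist"; returns (picture, depth): 384x512x3 uint8, red, green, blue; 384x512 float32, mm along the optical axis (not along the pixel's ray), 0 where there is no reading.
- optics.camera_info(name): a dict with "camera_matrix" (3x3 intrinsics, pixels), "k1" (the pictures are not rectified: a ray, as slopes to the right and down, at radius r is drawn at 1 + k1 r^2 times it, then the intrinsics apply), "R" (3x3) and "t" (3): a world point X has camera coordinates R X + t; the wrist camera has in their place "mount" (4x4, takes a point from camera to tool coordinates, whose origin is the TCP and whose axes are the flange's). Camera axes: x right, y down, z forward; pixel columns grow to the right and rows downward; lengths in mm; the calibration is good to about 2 mm. A picture is of the moment at which its call begins: read the wrist's pose just before it. camera_info takes no time and is no camera call.
- env.job_done(): hands the job in; it is judged then, once.
Trained networks look in the newest picture that a camera, given by its name, has taken for a name from the list of things; names that differ only in an ending like _2 or _b are one class to them, and where a whole thing is asked for, a point or a joint stands for the part that bears it (a point fixed in the world has none). Each returns a list of dicts, best first, with "conf" (0 to 1); they miss things now and then, are a little off and sometimes report something else, mostly with a low value. They report only what shows in the picture. A call takes as long as a camera call. They do not tell look-alikes from the thing itself.
- optics.silhouettes(camera, name): "mask" (384x512 bool, what is visible of it) and "at" ([column, row] in pixels, amid what is visible of it).
- optics.place_of(camera, name): "at" ([column, row] in pixels: a listed point, or the origin of a listed thing).
The state is a dict: "time_s": time; "qpos": joint angles; "qvel": joint speeds; "effort": joint torques, N m; "ee_pos": TCP position; "ee_rot": TCP orientation; "force": force on the tool from outside, world axes, zero at the start; "torque": the same for the moment, N m; "gripper_width": finger opening in mm; "gripper_force": force on a finger pad.
Only numpy, scipy, OpenCV 4.12 (cv2) and the standard library are available. Lean on these libraries where they do the work, as an engineer would, in place of code of your own. Each camera call takes 0.05 s, during which the arm holds its last target. There are 200 camera calls.

## Working session

There is one attempt and no reset: what is moved stays moved. The work goes in short steps, Python scripts to look and compute and a tool call to move; the robot and the scene stay as the last step left them, time stands still between calls to the robot, and variables do not carry over. Pictures are saved under pics/ and viewed, at most 10 in all, crops included, and the job is handed in when it is done.

Besides the shell and the picture viewer there is one more tool, called after "Call:" as name([rows], argument=value, ...), one row to a line, values as JSON. send_rows: Moves the arm, as the interface text tells. Its arguments: {"type":"object","properties":{"targets":{"type":"array"},"grip_force":{"type":"number"}},"required":["targets"]}

```bash
mkdir -p pics; cat > h.py <<'E'
import numpy as np, cv2
from workcell import env, optics
def snap(n,f):
    p,d=optics.grab_frame(n); cv2.imwrite('pics/'+f,p[:,:,::-1]); return p,d
def cam(n,pose=None):
    c=optics.camera_info(n); K=np.array(c['camera_matrix'])
    if 'R' in c: R=np.array(c['R']);t=np.array(c['t'])
    else:
        from scipy.spatial.transform import Rotation as Ro
        s=pose; T=np.eye(4);T[:3,:3]=Ro.from_euler('xyz',s['ee_rot'],degrees=True).as_matrix();T[:3,3]=s['ee_pos']
        M=np.linalg.inv(T@np.array(c['mount']));R=M[:3,:3];t=M[:3,3]
    return K,c['k1'],R,t
def rays(C,uv):
    K,k1,R,t=C
    return cv2.undistortPoints(np.array(uv,float).reshape(-1,1,2),K,np.array([k1,0,0,0,0.]))[:,0]
def unproj(C,uv,z):  # depth
    r=rays(C,uv); P=np.c_[r,np.ones(len(r))]*np.array(z).reshape(-1,1)
    return (P-C[3])@C[2]
def at_height(C,uv,h):
    r=rays(C,uv); D=np.c_[r,np.ones(len(r))]@C[2]; o=-C[3]@C[2]
    return o+D*((h-o[2])/D[:,2])[:,None]
E
python3 - <<'E'
from h import *
ims=[]
for n in ('scene','top'):
    p,d=snap(n,n+'0.png'); C=cam(n); print(n)
    for nm in ('hub','tab','lock'):
        for r in optics.place_of(n,nm): print(nm,'place',np.round(r['at']),round(r['conf'],2))
    for nm in ('hub','lock'):
        for r in optics.silhouettes(n,nm):
            m=r['mask'];v,u=np.nonzero(m&(d>0)); 
            if len(u)<5: continue
            P=unproj(C,np.c_[u,v],d[v,u]); zt=np.percentile(P[:,2],95); Q=P[P[:,2]>zt-6]
            print(nm,'mask',np.round(r['at']),round(r['conf'],2),len(u),'ztop',round(zt,1),'mean',np.round(Q.mean(0)),'rgb',p[m].mean(0).round())
    ims.append(p)
s=env.state();print(s['time_s'],s['ee_rot'],s['gripper_width'])
cv2.imwrite('pics/a.png',np.vstack(ims)[:,:,::-1][:, :])
E
```

```text
scene
hub place [132. 201.] 0.65
hub place [189. 254.] 0.62
hub place [197. 191.] 0.59
hub place [387. 244.] 0.55
hub place [220. 150.] 0.55
tab place [207. 196.] 0.9
tab place [131. 211.] 0.9
tab place [213. 150.] 0.81
lock place [201. 199.] 0.91
hub mask [213. 145.] 0.87 386 ztop 56.5 mean [ 334. -210.   55.] rgb [122. 114. 104.]
hub mask [204. 186.] 0.77 439 ztop 101.1 mean [ 522. -192.   99.] rgb [116.  86.  43.]
hub mask [126. 201.] 0.73 488 ztop 57.4 mean [ 581. -390.   55.] rgb [122. 114. 104.]
hub mask [190. 246.] 0.68 526 ztop 57.0 mean [ 674. -185.   55.] rgb [133. 125. 116.]
hub mask [390. 244.] 0.57 462 ztop 89.6 mean [595. 281.  88.] rgb [120.  89.  44.]
lock mask [195. 198.] 0.74 1601 ztop 87.2 mean [ 517. -209.  100.] rgb [88. 76. 67.]
top
hub place [384. 164.] 0.76
hub place [131. 159.] 0.66
hub place [317. 126.] 0.65
hub place [321. 179.] 0.64
tab place [387. 151.] 0.95
tab place [312. 173.] 0.91
tab place [306. 126.] 0.76
tab place [322. 249.] 0.6
lock place [317. 178.] 0.66
hub mask [392. 156.] 0.9 483 ztop 56.5 mean [ 578. -391.   54.] rgb [150. 143. 131.]
hub mask [310. 121.] 0.74 413 ztop 56.7 mean [ 671. -185.   54.] rgb [152. 154. 143.]
hub mask [321. 172.] 0.66 456 ztop 101.4 mean [ 519. -195.   99.] rgb [158. 118.  48.]
hub mask [127. 150.] 0.66 426 ztop 88.2 mean [590. 280.  86.] rgb [135. 102.  38.]
hub mask [325. 255.] 0.62 382 ztop 56.8 mean [ 330. -211.   54.] rgb [177. 178. 169.]
lock mask [328. 186.] 0.62 2231 ztop 45.7 mean [ 513. -209.   46.] rgb [112.  99.  90.]
0.6 [1.79993725e+02 1.70614525e-03 2.49688951e+01] 91.38388909596735
```

View pics/top0.png

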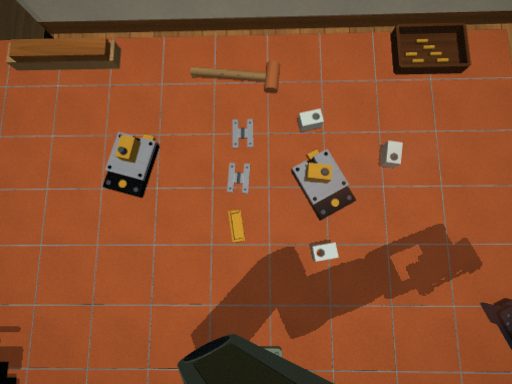

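View pics/scene0.png

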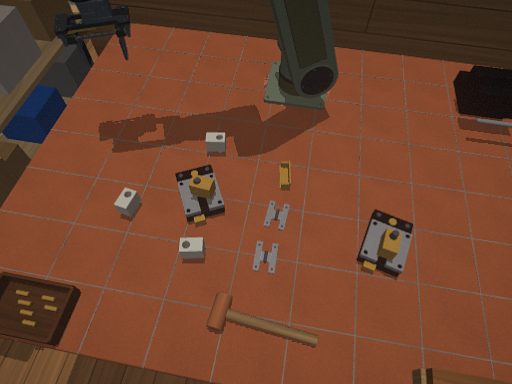

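The proud hub is the brass one at top (321,172), with its top at z≈100. Other things that could be taken for it:
- the home brass hub at (127,150), top at z≈88
- the white look-alikes at (392,156), (310,121) and (325,255)

I choose (321,172) and check it in a close crop while measuring its axis and yaw and the lock's yaw.

```bash
python3 - <<'E'
from h import *
p,d=optics.grab_frame('top'); C=cam('top')
cv2.imwrite('pics/crop.png',cv2.resize(p[130:230,270:370],None,fx=6,fy=6,interpolation=cv2.INTER_CUBIC)[:,:,::-1])
v,u=np.mgrid[130:230,270:370]; u=u.ravel();v=v.ravel(); P=unproj(C,np.c_[u,v],d[v,u])
for lo,hi,n in ((94,104,'hubtop'),(104,125,'spindle'),(38,50,'plate'),(20,38,'low')):
    Q=P[(P[:,2]>lo)&(P[:,2]<hi)]; Q=Q[np.hypot(Q[:,0]-515,Q[:,1]+200)<110]
    if len(Q)>3: print(n,len(Q),Q.mean(0).round(1),cv2.minAreaRect(Q[:,:2].astype(np.float32)))
for n,pts in (('top',[[387,151],[312,173],[306,126]]),):
    print(at_height(C,pts,44).round(1))
print(P[(P[:,2]>104)].round(0)[:20])
E
```

```text
hubtop 329 [ 518.9 -195.2   98.3] ((519.131103515625, -196.7461700439453), (56.27796936035156, 36.887428283691406), 83.35348510742188)
spindle 23 [ 517.2 -207.   105.5] ((517.159912109375, -206.48876953125), (11.421266555786133, 12.892791748046875), 16.849300384521484)
plate 1197 [ 512.8 -208.5   42.5] ((518.6578369140625, -206.09213256835938), (107.37753295898438, 104.5090560913086), 28.44374656677246)
low 839 [ 468.  -230.3   28.5] ((507.061279296875, -212.0706787109375), (166.53939819335938, 103.90897369384766), 28.629161834716797)
[[ 582.4 -377.2   44. ]
 [ 526.8 -185.6   44. ]
 [ 652.1 -174.1   44. ]]
[[ 333.  -63.  922.]
 [ 333.  -63.  922.]
 [ 333.  -63.  922.]
 [ 333.  -63.  922.]
 [ 333.  -63.  922.]
 [ 333.  -63.  922.]
 [ 333.  -63.  922.]
 [ 333.  -63.  922.]
 [ 333.  -63.  922.]
 [ 333.  -63.  922.]
 [ 333.  -63.  922.]
 [ 333.  -63.  922.]
 [ 333.  -63.  922.]
 [ 523. -206.  105.]
 [ 523. -208.  105.]
 [ 523. -210.  105.]
 [ 521. -201.  104.]
 [ 520. -203.  105.]
 [ 520. -206.  105.]
 [ 520. -208.  106.]]
```

View pics/crop.png

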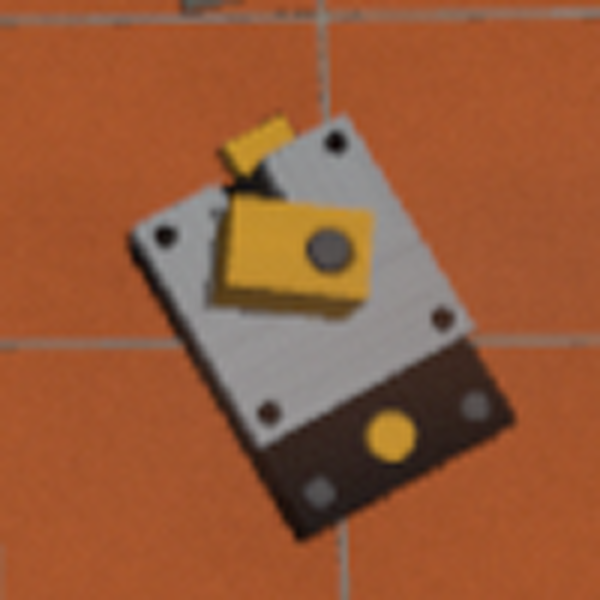

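The crop shows the brass hub with the spindle at crop (330,248), its nose to the left, beside the keyway at crop (250,185). The axis is at about (517.5, -208), the hub yaw about 83° and the lock yaw about 28.5°. That calls for a turn of about -55° (0.96 rad, within the stated 0.6 to 1.4). I go above it now.

Call:
send_rows([
  [[0, 0, 0.054, 0.1145, 0.1305, -0.01, -1], [0, 0, 0.054, 0.1145, 0.1305, -0.01, -1], [0, 0, 0.054, 0.1145, 0.1305, -0.01, -1], [0, 0, 0.054, 0.1145, 0.1305, -0.01, -1], [0, 0, 0.054, 0.1145, 0.1305, -0.01, -1], [0, 0, 0.054, 0.1145, 0.1305, -0.01, -1], [0, 0, 0.054, 0.1145, 0.1305, -0.01, -1], [0, 0, 0.054, 0.1145, 0.1305, -0.01, -1], [0, 0, 0.054, 0.1145, 0.1305, -0.01, -1], [0, 0, 0.054, 0.1145, 0.1305, -0.01, -1], [0, 0, 0.054, 0.1145, 0.1305, -0.01, -1], [0, 0, 0.054, 0.1145, 0.1305, -0.01, -1]],
], grip_force=20)

```text
time_s: 1.85
ee_pos: [518.4, -206.9, 190.1]
ee_rot: [180.0, 0.0, 83.5]
force: [0.0, -0.3, 1.3]
gripper_width: 91.5
gripper_force: 0.0
```

Call:
send_rows([
  [[0, 0, 0, 0, 0, 0, -1], [0, 0, 0, 0, 0, 0, -1]],
])

```text
time_s: 2.05
ee_pos: [517.6, -207.7, 189.8]
ee_rot: [-180.0, 0.0, 83.4]
force: [-0.0, -0.0, -0.6]
gripper_width: 91.2
gripper_force: 0.0
```

```bash
python3 - <<'E'
from h import *
s=env.state(); print(s['time_s'],np.round(s['ee_pos'],1),np.round(s['ee_rot'],1),np.round(s['qpos']))
p,d=snap('wrist','w1.png'); C=cam('wrist',s)
v,u=np.mgrid[0:384,0:512]; u=u.ravel();v=v.ravel();k=d[v,u]>0;u=u[k];v=v[k]
P=unproj(C,np.c_[u,v],d[v,u])
for lo,hi,n in ((95,103,'hubtop'),(103.5,110,'spindle'),(39,49,'plate')):
    Q=P[(P[:,2]>lo)&(P[:,2]<hi)]; Q=Q[np.hypot(Q[:,0]-515,Q[:,1]+200)<(45 if lo>90 else 110)]
    if len(Q)>3: print(n,len(Q),Q.mean(0).round(1),cv2.minAreaRect(Q[:,:2].astype(np.float32)))
E
```

```text
2.05 [ 517.6 -207.7  189.8] [-180.     0.    83.4] [-23.  18.  94.  -0.  68. -16.]
hubtop 2555 [ 520.2 -193.6   99.8] ((519.976318359375, -196.17694091796875), (56.55896759033203, 36.0124626159668), 83.37870788574219)
spindle 269 [ 518.3 -206.1  105.9] ((518.2672119140625, -206.34521484375), (15.047719955444336, 14.77655029296875), 45.76371383666992)
plate 7044 [ 517.3 -204.1   44.1] ((519.3822631835938, -206.07244873046875), (107.32878875732422, 104.40374755859375), 28.52780532836914)
```

View pics/w1.png

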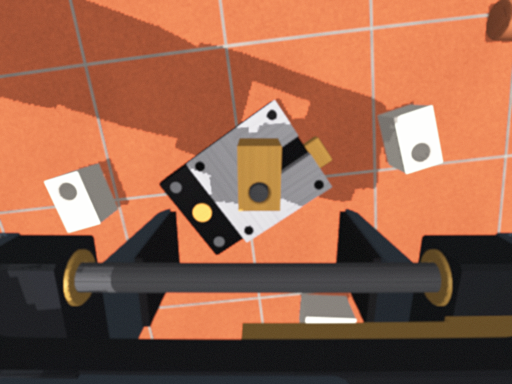

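The wrist view shows the hub at (259,175), its spindle at (259,192) and the keyway at (295,152) to its right. The numbers agree with the top camera, giving an axis of about (518.4, -207). I descend and grip.

Call:
send_rows([
  [[0, 0, 0, 0.004, 0.0035, -0.13, -1], [0, 0, 0, 0, 0, -0.13, -1], [0, 0, 0, 0, 0, -0.13, -1], [0, 0, 0, 0, 0, -0.13, -1], [0, 0, 0, 0, 0, -0.12, -1], [0, 0, 0, 0, 0, 0, -1], [0, 0, 0, 0, 0, 0, 1], [0, 0, 0, 0, 0, 0, 1], [0, 0, 0, 0, 0, 0, 1], [0, 0, 0, 0, 0, 0, 1], [0, 0, 0, 0, 0, 0, 1], [0, 0, 0, 0, 0, 0, 1]],
], grip_force=15)

```text
time_s: 3.3
ee_pos: [518.5, -207.4, 62.3]
ee_rot: [180.0, 0.0, 83.3]
force: [0.6, -0.1, 0.2]
gripper_width: 46.1
gripper_force: 0.0
```

Call:
send_rows([
  [[0, 0, 0, 0, 0, 0, 1], [0, 0, 0, 0, 0, 0, 1], [0, 0, 0, 0, 0, 0, 1], [0, 0, 0, 0, 0, 0, 1], [0, 0, 0, 0, 0, 0, 1]],
])

```text
time_s: 3.8
ee_pos: [518.4, -207.3, 62.1]
ee_rot: [180.0, -0.0, 83.3]
force: [-0.1, 0.3, 1.4]
gripper_width: 35.8
gripper_force: 15.0
```

Call:
send_rows([
  [[0, 0, -0.0555, 0, 0, 0, 1], [0, 0, -0.0555, 0, 0, 0, 1], [0, 0, -0.0555, 0, 0, 0, 1], [0, 0, -0.0555, 0, 0, 0, 1], [0, 0, -0.0555, 0, 0, 0, 1], [0, 0, -0.0555, 0, 0, 0, 1], [0, 0, -0.0555, 0, 0, 0, 1], [0, 0, -0.0555, 0, 0, 0, 1], [0, 0, -0.0555, 0, 0, 0, 1], [0, 0, -0.0555, 0, 0, 0, 1], [0, 0, -0.0555, 0, 0, 0, 1], [0, 0, 0, 0, 0, 0, 1]],
])

```text
time_s: 5.0
ee_pos: [517.3, -206.9, 60.7]
ee_rot: [-179.9, 0.1, 28.4]
force: [0.0, 0.6, -6.4]
gripper_width: 35.8
gripper_force: 15.0
```

The force of -6 N in z means the hub's weight now hangs in the grip, so the tab is over the keyway. I lower it most of the way, then open.

Call:
send_rows([
  [[0, 0, 0, 0, 0, -0.014, 1], [0, 0, 0, 0, 0, -0.014, 1], [0, 0, 0, 0, 0, -0.014, 1], [0, 0, 0, 0, 0, -0.008, 1], [0, 0, 0, 0, 0, 0, 1]],
])

```text
time_s: 5.5
ee_pos: [518.0, -207.3, 51.5]
ee_rot: [-180.0, 0.0, 28.4]
force: [-0.2, 0.2, -6.2]
gripper_width: 35.9
gripper_force: 15.0
```

Call:
send_rows([
  [[0, 0, 0, 0, 0, 0, -1], [0, 0, 0, 0, 0, 0, -1], [0, 0, 0, 0, 0, 0, -1], [0, 0, 0, 0, 0, 0, -1], [0, 0, 0, 0, 0, 0, -1], [0, 0, 0, 0, 0, 0, -1], [0, 0, 0, 0, 0, 0, -1], [0, 0, 0, 0, 0, 0, -1], [0, 0, 0, 0, 0, 0, -1], [0, 0, 0, 0, 0, 0, -1]],
])

```text
time_s: 6.5
ee_pos: [518.3, -207.4, 51.9]
ee_rot: [180.0, 0.0, 28.3]
force: [0.7, -0.6, -0.2]
gripper_width: 91.1
gripper_force: 0.0
```

Call:
send_rows([
  [[0, 0, 0, 0, 0, 0.1, -1], [0, 0, 0, 0, 0, 0.15, -1], [0, 0, 0, 0, 0, 0.15, -1], [0, 0, 0, 0, 0, 0.15, -1], [0, 0, 0, 0, 0, 0.15, -1], [0, 0, 0, 0, 0, 0, -1], [0, 0, 0, 0, 0, 0, -1]],
])

```text
time_s: 7.2
ee_pos: [518.3, -207.4, 192.2]
ee_rot: [180.0, -0.0, 28.3]
force: [-0.4, 0.7, 0.3]
gripper_width: 91.3
gripper_force: 0.0
```

```bash
python3 - <<'E'
from h import *
s=env.state(); print(s['time_s'],np.round(s['ee_pos'],1))
p,d=snap('wrist','w2.png'); C=cam('wrist',s)
v,u=np.mgrid[0:384,0:512]; u=u.ravel();v=v.ravel();k=d[v,u]>0;u=u[k];v=v[k]
P=unproj(C,np.c_[u,v],d[v,u])
for lo,hi,n in ((80,102,'hubtop'),(103.5,110,'spindle')):
    Q=P[(P[:,2]>lo)&(P[:,2]<hi)]; Q=Q[np.hypot(Q[:,0]-518,Q[:,1]+205)<50]
    if len(Q)>3: print(n,len(Q),Q.mean(0).round(1),np.percentile(Q[:,2],[5,50,95]).round(1),cv2.minAreaRect(Q[:,:2].astype(np.float32)))
p,d=optics.grab_frame('top');C=cam('top')
for r in optics.silhouettes('top','hub'):
    v,u=np.nonzero(r['mask']&(d>0));Q=unproj(C,np.c_[u,v],d[v,u]);zt=np.percentile(Q[:,2],95);print(zt.round(1),Q[Q[:,2]>zt-6].mean(0).round())
E
```

```text
7.2 [ 518.3 -207.4  192.2]
hubtop 2326 [ 532.  -200.6   88.2] [86.7 88.1 89.5] ((528.9189453125, -202.2344207763672), (56.568443298339844, 35.87828826904297), 27.736270904541016)
spindle 268 [ 518.8 -206.4  105.9] [104.4 106.  107.1] ((518.7241821289062, -206.41856384277344), (14.958959579467773, 15.015351295471191), 28.50600814819336)
88.4 [590. 280.  87.]
186.6 [ 497. -270.  366.]
```

View pics/w2.png

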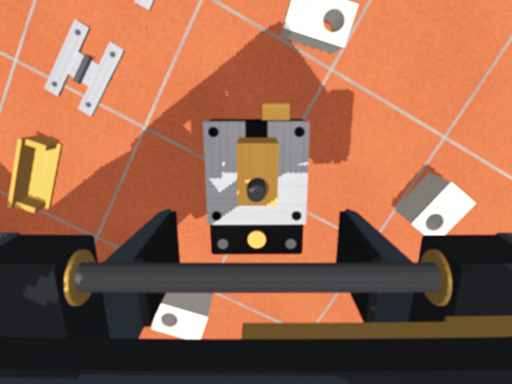

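The wrist view shows the hub at (258,172) lined up over the keyway at (257,128). Its top is at 88 mm, which is fully home, and it sits level. The other hub has not moved and the gripper is clear.

```bash
python3 -c "
from workcell import env
print(env.job_done())"
```

```text
the job is handed in; nothing more can be done
None
```

The proud hub was turned about 55° on its spindle, its tab dropped into the keyway and its top now measures 88 mm (fully down); the other hub is unmoved, the gripper is clear and the job is handed in, though no verdict was returned.

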